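# Set the dry-air tap for drying a bottle

### The arm

A 6-joint arm with a two-finger parallel gripper is mounted at the origin on a cart in front of the work surface, level with it; the furniture and walls round the work are solid. World frame = base frame: x ahead of the robot, y to its left, z up, the work surface at z = 0. Lengths are in m, angles in rad, forces in N, time in s.
With the tool pointing down it reaches from about 0.25 to 0.725 m from the base axis. Payload 4 kg.
Tool frame: the origin (TCP) lies at the very end of the fingers, on their centre line; the grasp point (between the pads) lies 19 mm behind it; z points along the fingers, y is the line along which they close (so a half turn about z gives the same grasp; the last joint's range is limited). The gripper opens to 85 mm and grips with 20 to 120 N. Pads are 22 mm wide; open, the fingers measure 114 mm over their backs; the gripper's body (76 mm by 85 mm) begins 54 mm behind the grasp point. The pads swing forward as they close: fully open they stand 13 mm farther back than shut.
Start: joints at [1.138, 0.241, 0.005, 1.335, 0, 1.571], TCP at [0.21, 0.454, 0.194] pointing down, gripper open.
Joint ranges: [-2.72, 2.72], [-1.05, 1.87], [-1.09, 1.28], [-1.99, 2.15], [-1.42, 1.44], [-3.14, 3.14]. Speed limits (rad/s): [2.79, 2.79, 3.14, 3.14, 3.14, 3.14].

### API

Orientations are given as a unit quaternion [x, y, z, w].
In Python, from workcell import bot, vision, workorder gives the robot as it stands.
- The arm moves only by the shell command python3 -m creep 'ROWS' [OPENING]. ROWS is JSON, a list of rows, each a list of 2 entries, a list of its own where there are three numbers: the shift along the tool's x, y, z in mm, then the turn, a rotation vector about the tool's x, y, z in rad. In form: [[[dx, dy, dz], [wx, wy, wz]], ...]. A call has 1 to 12 rows; each row shifts and turns the commanded pose from where the row before left it, along the tool's axes as they then stand; what a row does not reach is not made up. A row lasts 1/8 s, in which the tool goes at most 62.5 mm and 10.7 degrees, less where a joint would pass 70% of its speed; a pose out of reach is approached as far as the arm can. A call is refused whole if a number of a shift passes 62.5 or a number of a turn 0.188, either way. A call with a gripper value outside its range is refused whole. OPENING is the finger opening in mm, from 0 to 85.4, set as the call begins (- or left out, the last holds). The fingers move at their own pace and stop on an object; the grip force is fixed at half the most. Time passes only in rows, so rows that do not move let the fingers close. It gives the time, the measured TCP pose, the force, the opening and the grip force at its end, in the units of the state.
- bot.get_obs(): the state, without advancing time (a new reading comes with each control period).
- vision.camera(name): name is "scene" or "top" or "wrist"; returns a dict with "image" (420x560x3 uint8, blue, green, red), "z_map" (420x560 float32, m along the optical axis (not along the pixel's ray), 0 where there is no reading), "K" (3x3 intrinsics, pixels), "rvec" (rotation vector, rad) and "tvec" (3), from world to camera coordinates, as OpenCV has them; the wrist camera has in their place "tool_from_camera" (4x4, takes a point from camera to tool coordinates, whose origin is the TCP and whose axes are the flange's). Camera axes: x right, y down, z forward; pixel columns grow to the right and rows downward; lengths in m; the calibration is good to about 2 mm. A picture is of the moment at which its call begins: read the wrist's pose just before it.
- workorder.job_done(): hands the job in; it is judged then, once.
Trained networks look in a picture, given as the dict that the camera call returned (one of the last four; its "shot" number tells which), for a name from the list of things; names that differ only in an ending like _2 or _b are one class to them, and where a whole thing is asked for, a point or a joint stands for the part that bears it (a point fixed in the world has none). Each returns a list of dicts, best first, with "score" (0 to 1); they miss things now and then, are a little off and sometimes report something else, mostly with a low value. They report only what shows in the picture. A call takes as long as a camera call. They do not tell look-alikes from the thing itself.
- vision.spot_in(picture, query): "position" ([column, row] in pixels, amid what is visible of it).
- vision.place_of(picture, query): "position" ([column, row] in pixels: a listed point, or the origin of a listed thing).
The state is a dict: "clock": time; "joint_pos": joint angles; "joint_vel": joint speeds; "tau": joint torques, N m; "eef_pos": TCP position; "tool_rot": TCP orientation; "ft_force": force on the tool from outside, world axes, zero at the start; "ft_torque": the same for the moment, N m; "grip_width": finger opening in m; "grasp_force": force on a finger pad.
Only numpy, scipy, OpenCV 4.12 (cv2) and the standard library are available. Lean on these libraries where they do the work, as an engineer would, in place of code of your own. Each camera call takes 0.05 s, during which the arm holds its last target. There are 200 camera calls.

### The job

Stand the largest of the three reagent bottles to the right of the air tap (not one of the group at the back left) upright on the bench in front of the tap's nozzle, in line with the nozzle and with its side about 3 cm from the nozzle's mouth, and let go of it. Then take the crank handle of the tap's wheel, close the valve clockwise until it comes up against its stop, and open it again exactly two full turns. Finish while still holding the crank handle there, ready to shut off, and leave the other two bottles and the microtube rack where they are.

Things in the scene. Friction and masses are not known exactly. Their poses are not given: they have to be found in the camera images.
- air_tap: Portable dry-air tap, fixed to the bench. Grey base plate 215 x 90 x 10 mm, a brass valve column at its origin, an aluminium canister (72 mm across, top 82 mm above the bench) centred 115 mm behind the column along +x, and a brass nozzle that points along -y, its axis 45 mm above the bench. Origin: on the bench surface, under the column and wheel axis; z up. The plate reaches from x = -50 to x = 165 mm and 45 mm to either side.
- nozzle_mouth (a point): Centre of the nozzle's open end, 115 mm from the column axis along the tap's -y (the blowing direction), 45 mm above the bench. Same axes as the tap.
- wheel_center (a point): Centre of the dark steel hand wheel (100 mm across, rim bar 11 mm thick) on top of the column, 95 mm above the bench; the wheel turns about the vertical through it. Does not move.
- valve_wheel (a joint): Opening angle of the wheel in rad, counted through whole turns: 0 at the closed stop (a hard end stop), growing as it opens counter-clockwise seen from above; clockwise closes. It starts between about 0.25 and 0.8 turn open, the thread has 4 turns in all. It stays where it is left; turning needs about 2 to 3 N at the handle. At 0 the handle lies on the tap's -x side of the wheel.
- handle_grip (a point): Middle of the grippable part of the black upright crank handle on the wheel rim: a round bar 20 mm in diameter, 45 mm tall (103 to 148 mm above the bench), 45 mm from the wheel axis; this point is 130 mm above the bench. The handle spins freely about its own upright axis, so a grip from above can go round in a circle without turning the wrist.
- big_bottle_center (a point): Largest of the three reagent bottles that stand to the right (-y) of the tap, round, 44 mm in diameter, 85 mm tall with its screw cap (cap 33 mm across, body up to 70 mm), about 50 to 100 g. Point on its axis, half-way up (42.5 mm).
- mid_bottle_center (a point): Middle-sized bottle, 30 mm in diameter, 62 mm tall; not to be moved. Point on its axis, half-way up (31 mm).
- small_bottle_center (a point): Smallest bottle, 24 mm in diameter, 48 mm tall; not to be moved. Point on its axis, half-way up (24 mm).
- tube_rack: Microtube rack, 58 x 118 x 30 mm; not to be moved. Origin at the centre of its underside.
There are look-alikes about, which are no part of the job. Leave any green look-alike of the part that bears big_bottle_center alone.

How it is judged:
By the outcome, as a careful person would: the job done as asked, in the order asked, and still so for the second after the job is handed in, while the arm keeps its last pose, push and grip.
It also fails if it takes over 72 s, if anything falls off the work surface, if the arm or the gripper's body presses on something with over 40 N, if the wrist force passes 120 N, or if a joint passes its speed limit or range.

## Working session

There is one attempt and no reset: what is moved stays moved. The work goes in short steps, Python scripts to look and compute and a shell command to move; the robot and the scene stay as the last step left them, time stands still between calls to the robot, and variables do not carry over. Pictures are saved under pics/ and viewed, at most 12 in all, crops included, and the job is handed in when it is done.

```bash
ls; mkdir -p pics; cat > h.py <<'E'
import numpy as np, cv2
from scipy.spatial.transform import Rotation as R
from workcell import bot, vision, workorder
def world(p,uv,z=None,obs=None):
    """pixel->world, by z-plane if z given else by depth"""
    K=p["K"]; d=np.linalg.inv(K)@[uv[0],uv[1],1]
    if "rvec" in p:
        Rm=cv2.Rodrigues(np.array(p["rvec"],float))[0]; t=np.array(p["tvec"],float).ravel()
        Rw=Rm.T; o=-Rm.T@t
    else:
        T=np.array(p["tool_from_camera"]); q=R.from_quat(obs["tool_rot"]).as_matrix()
        Rw=q@T[:3,:3]; o=q@T[:3,3]+np.array(obs["eef_pos"])
    v=Rw@d
    if z is None: return o+v*p["z_map"][int(round(uv[1])),int(round(uv[0]))]
    return o+v*(z-o[2])/v[2]
Z=dict(air_tap=0,nozzle_mouth=.045,wheel_center=.095,handle_grip=.130,big_bottle_center=.0425,mid_bottle_center=.031,small_bottle_center=.024,tube_rack=0)
E
python3 - <<'E'
from h import *
o=bot.get_obs(); print(o)
for c in("top","scene"):
    p=vision.camera(c); cv2.imwrite(f"pics/{c}0.png",p["image"])
    for n in Z:
        for r in vision.place_of(p,n)[:4]:
            if r["score"]>.2: print(c,n,round(r["score"],2),np.round(r["position"]),np.round(world(p,r["position"],Z[n]),3))
E
```

```text
pics
{'clock': 0.0, 'joint_pos': array([ 1.13800824e+00,  2.41428982e-01,  3.72481195e-03,  1.33516956e+00,
       -3.62238084e-06,  1.57081945e+00]), 'joint_vel': array([-4.40393792e-05, -1.06764777e-03, -4.70035987e-04,  6.13243359e-04,
       -3.82983260e-04,  8.15834668e-04]), 'tau': array([-1.66303878e-03, -3.72321117e+01,  2.52405524e+01,  1.69740699e-02,
        3.51773885e-06,  1.07118274e-05]), 'eef_pos': array([0.20941058, 0.45326685, 0.19340525]), 'tool_rot': array([ 2.14720340e-01,  9.76675021e-01, -1.01486845e-03, -2.21238072e-04]), 'ft_force': array([-0.26626755,  0.31787258, -0.21653123]), 'ft_torque': array([-0.02433829,  0.01094848, -0.05153843]), 'grasp_force': 0.0, 'grip_width': 0.08566308106674939}
top air_tap 0.61 [190. 235.] [0.536 0.115 0.   ]
top air_tap 0.4 [372. 260.] [ 0.483 -0.373  0.   ]
top nozzle_mouth 0.64 [227. 220.] [0.578 0.011 0.045]
top wheel_center 0.75 [180. 232.] [0.542 0.119 0.095]
top wheel_center 0.65 [316. 282.] [ 0.428 -0.217  0.095]
top handle_grip 0.56 [160. 219.] [0.571 0.163 0.13 ]
top big_bottle_center 0.83 [285. 281.] [ 0.424 -0.143 
[... 253 characters left out ...]
h 0.67 [230. 212.] [0.57  0.004 0.045]
scene wheel_center 0.91 [192. 180.] [0.543 0.116 0.095]
scene handle_grip 0.45 [189. 159.] [0.565 0.161 0.13 ]
scene handle_grip 0.32 [228. 210.] [ 0.491 -0.101  0.13 ]
scene big_bottle_center 0.89 [213. 267.] [ 0.42  -0.14   0.042]
scene big_bottle_center 0.71 [240. 292.] [ 0.415 -0.23   0.042]
scene big_bottle_center 0.56 [341. 228.] [ 0.724 -0.214  0.042]
scene mid_bottle_center 0.57 [317. 323.] [ 0.475 -0.37   0.031]
scene mid_bottle_center 0.4 [307. 264.] [ 0.579 -0.247  0.031]
scene small_bottle_center 0.6 [304. 268.] [ 0.57  -0.246  0.024]
scene tube_rack 0.92 [343. 228.] [ 0.781 -0.179  0.   ]
scene tube_rack 0.49 [196. 214.] [0.541 0.112 0.   ]
```

View pics/top0.png

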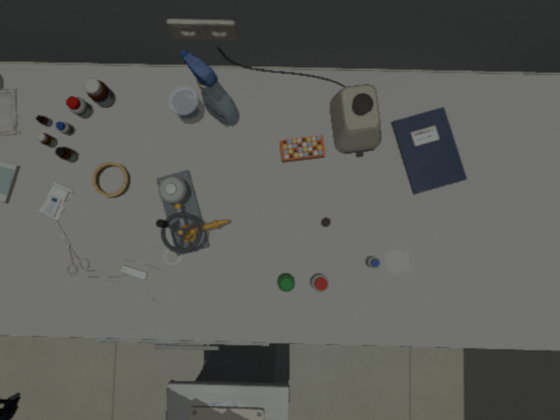

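View pics/scene0.png

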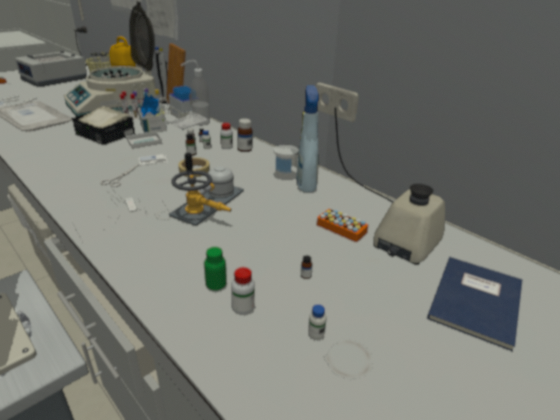

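Candidates for the big bottle: green bottle, top (285,282) – look-alike, leave it. White bottle with red cap, top (320,283) / scene (242,292) – the choice. Mid is the blue cap at (373,262) and small is the black cap at (326,222). The back-left group at (95,90) is excluded. The tap is at (182,232) with its nozzle pointing to (227,222).

```bash
python3 - <<'E'
from h import *
p=vision.camera("top"); im=p["image"]
a=cv2.resize(im[250:310,255:405],None,fx=5,fy=5,interpolation=cv2.INTER_CUBIC)
b=cv2.resize(im[160:265,140:245],None,fx=2.8,fy=2.8,interpolation=cv2.INTER_CUBIC)
c=np.zeros((600,750,3),np.uint8); c[:300]=a; c[300:594,:294]=b; 
s=vision.camera("scene"); e=cv2.resize(s["image"][240:345,195:345],None,fx=2.8,fy=2.8); c[300:594,310:730]=e
cv2.imwrite("pics/crop1.png",c)
hsv=cv2.cvtColor(im,cv2.COLOR_BGR2HSV); h,S,V=cv2.split(hsv)
m=(((h<8)|(h>172))&(S>130)&(V>60)); m[:, :300]=0; m[:265]=0
v,u=np.nonzero(m); print("red cap",len(u),u.mean(),v.mean(),world(p,(u.mean(),v.mean()),.085))
# brass
m=((h>10)&(h<28)&(S>140)&(V>80)); m[:,:170]=0;m[:,240:]=0;m[:210]=0;m[:245]&=True;m[250:]=0
v,u=np.nonzero(m); W=np.array([world(p,(x,y),.045)[:2] for x,y in zip(u,v)]); 
print("brass",len(u)); print("right end",W[np.argsort(W[:,1])][:8])
# canister top by depth
W=np.array([[*world(p,(x,y))] for y in range(165,215) for x in range(150,200)])
k=W[abs(W[:,2]-.08)<.006]; print("canister",len(k),k.mean(0))
E
```

```text
red cap 114 320.57894736842104 283.4824561403509 [ 0.42453268 -0.22944193  0.085     ]
brass 204
right end [[0.57402135 0.0108445 ]
 [0.57660336 0.01093323]
 [0.57137418 0.01333892]
 [0.57395531 0.01342808]
 [0.57653736 0.01351726]
 [0.5713081  0.01592213]
 [0.57388927 0.01601175]
 [0.57647136 0.0161014 ]]
canister 290 [0.6511097  0.1503711  0.07823453]
```

View pics/crop1.png

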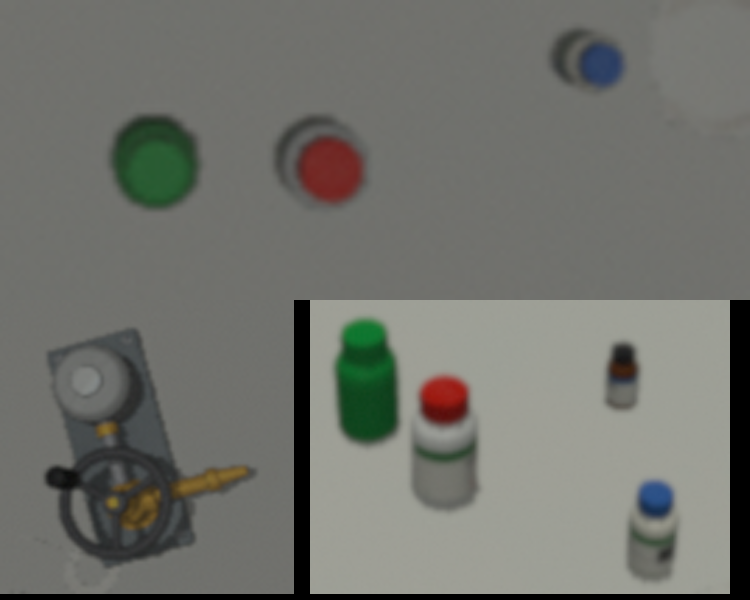

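The crop confirms the red-capped white bottle (top (320,283)) as the target, with the green look-alike 86 mm to its left. The crank handle is at top (160,219). Tap yaw ≈ 0.288, column (0.541,0.118), target for the bottle (0.588,-0.042). First I turn the tool so its y lies along tap x, then travel.

```bash
python3 -m creep '[[[0,0,0],[0,0,0.1]],[[0,0,0],[0,0,0.18]],[[0,0,0],[0,0,0.18]],[[0,0,0],[0,0,0.18]],[[0,0,0],[0,0,0.13]],[[0,0,0],[0,0,0.08]]]' 80; python3 -m creep '[[[-40,0,0],[0,0,0]],[[-60,0,0],[0,0,0]],[[-60,0,0],[0,0,0]],[[-60,0,0],[0,0,0]],[[-60,0,0],[0,0,0]],[[-60,0,0],[0,0,0]],[[-60,0,0],[0,0,0]],[[-60,0,0],[0,0,0]],[[-60,0,0],[0,0,0]],[[-60,0,0],[0,0,0]],[[-60,0,0],[0,0,0]],[[-40,10,0],[0,0,0]]]'
```

```text
clock: 1.75
eef_pos: [0.2097, 0.4539, 0.1943]
tool_rot: [0.599, 0.8, -0.0, 0.0]
ft_force: [0.4, -0.3, -0.5]
grip_width: 0.0801
grasp_force: 0.0
clock: 3.25
eef_pos: [0.4126, -0.198, 0.1944]
tool_rot: [0.6, 0.8, 0.0, 0.0]
ft_force: [0.3, -0.1, -0.1]
grip_width: 0.0803
grasp_force: 0.0
```

```bash
cat >> h.py <<'E'
def tool(d,o):
    return np.round(R.from_quat(o["tool_rot"]).inv().apply(np.array(d))*1000,1)
E
python3 - <<'E'
from h import *
o=bot.get_obs(); p=vision.camera("wrist"); cv2.imwrite("pics/w1.png",p["image"]); print(o["eef_pos"])
print(p["tool_from_camera"])
for r in vision.place_of(p,"big_bottle_center"): print(r["score"],r["position"],world(p,r["position"],.0425,o))
h,S,V=cv2.split(cv2.cvtColor(p["image"],cv2.COLOR_BGR2HSV)); m=(((h<8)|(h>172))&(S>130)&(V>50)).astype(np.uint8)
n,l,st,c=cv2.connectedComponentsWithStats(m)
for i in range(1,n):
    if st[i,4]>200:
        w=world(p,c[i],.085,o); print(st[i],c[i],w,world(p,c[i],None,o),tool(w-[*o["eef_pos"][:2],.085],o))
E
```

```text
[ 0.41256469 -0.19803541  0.19443355]
[[-1.37676814e-03 -9.51848544e-01 -3.06565578e-01  7.78681190e-02]
 [ 9.99997927e-01 -1.77038518e-03  1.00589660e-03 -2.65463685e-04]
 [-1.50020038e-03 -3.06563558e-01  9.51849008e-01 -1.80101075e-01]
 [ 0.00000000e+00  0.00000000e+00  0.00000000e+00  1.00000000e+00]]
0.88 [284.7, 217.6] [ 0.42189145 -0.22968384  0.0425    ]
0.82 [309.4, 137.8] [ 0.42207728 -0.14440778  0.0425    ]
0.23 [533.1, 16.9] [0.57941447 0.00963174 0.0425    ]
[271 214  34  35 943] [287.30222694 231.19830329] [ 0.42387616 -0.22813845  0.085     ] [ 0.42388462 -0.2281649   0.08492696] [-32.1   2.4   0. ]
```

View pics/w1.png

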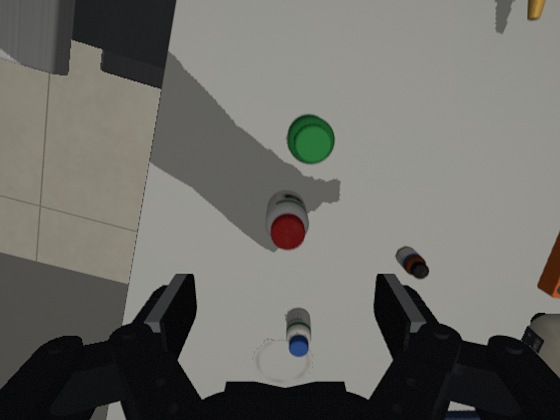

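The red cap is at (287,231) between the fingers' columns, green at (311,138). Position agrees with the top view; moving over it, down, and gripping.

```bash
python3 -m creep '[[[-16,1,0],[0,0,0]],[[-16,1,20],[0,0,0]],[[0,0,40],[0,0,0]],[[0,0,40],[0,0,0]],[[0,0,40],[0,0,0]],[[0,0,20],[0,0,0]],[[0,0,7],[0,0,0]],[[0,0,0],[0,0,0]]]'; python3 -m creep '[[[0,0,0],[0,0,0]],[[0,0,0],[0,0,0]],[[0,0,0],[0,0,0]],[[0,0,0],[0,0,0]],[[0,0,0],[0,0,0]],[[0,0,0],[0,0,0]],[[0,0,0],[0,0,0]],[[0,0,0],[0,0,0]]]' 30
```

```text
clock: 4.35
eef_pos: [0.4237, -0.2251, 0.0276]
tool_rot: [0.598, 0.802, -0.0, 0.0]
ft_force: [-0.1, -0.0, 0.1]
grip_width: 0.0801
grasp_force: 0.0
clock: 5.35
eef_pos: [0.424, -0.2258, 0.0283]
tool_rot: [0.598, 0.801, 0.0, 0.001]
ft_force: [-2.6, 0.5, 5.8]
grip_width: 0.031
grasp_force: 44.4
```

```bash
python3 - <<'E'
from h import *
o=bot.get_obs(); print(o["grip_width"],o["grasp_force"],o["ft_force"]); p=vision.camera("wrist"); s=vision.camera("scene")
c=np.zeros((420,800,3),np.uint8); c[:420,:400]=p["image"][:,80:480]; c[:,400:]=cv2.resize(s["image"][200:368,180:340],(400,420)); cv2.imwrite("pics/w2.png",c)
E
```

```text
0.030987747005055424 44.38609063625336 [-2.59670093  0.52298647  5.83418932]
```

View pics/w2.png

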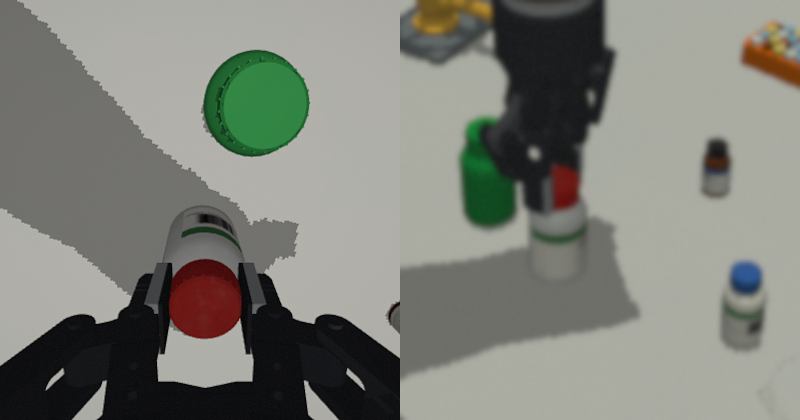

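```bash
python3 - <<'E'
from h import *
o=bot.get_obs(); print(o["eef_pos"],o["joint_pos"]); p=vision.camera("wrist")
for n,uv in dict(cap=(285,300),cap2=(285,270),shoulder=(285,245),body=(285,215),green=(340,105),bench=(300,380),benchb=(220,40),fl=(240,290),fr=(335,290),fl2=(245,330),pl=(232,275),pr=(338,275)).items(): print(n,np.round(world(p,uv,None,o),3),tool(world(p,uv,None,o)-o["eef_pos"],o))
s=vision.camera("scene")
for n,uv in dict(cap=(246,273),body=(241,295),finger=(238,278)).items(): print(n,np.round(world(s,uv),3))
E
```

```text
[ 0.42393783 -0.22579331  0.02824428] [-4.89255610e-01  3.44182560e-01 -3.19870067e-01  9.05143572e-01
 -1.94670439e-04  7.93673695e-01]
cap [ 0.424 -0.226  0.085] [ -0.   -0.1 -56.7]
cap2 [ 0.421 -0.215  0.08 ] [ 11.4  -0.1 -51.7]
shoulder [ 0.42  -0.211  0.062] [ 15.3  -0.  -33.6]
body [ 0.419 -0.209  0.023] [17.6  0.1  5.2]
green [ 0.42  -0.145  0.085] [ 78.3  19.3 -56.8]
bench [ 0.471 -0.342  0.   ] [-124.9   11.6   28. ]
benchb [ 0.357 -0.127  0.001] [113.2 -36.1  27.2]
fl [ 0.404 -0.221  0.094] [ 10.2 -17.5 -65.9]
fr [ 0.439 -0.21   0.095] [ 10.4  19.2 -66.4]
fl2 [ 0.41  -0.235  0.098] [ -5.5 -15.8 -69.4]
pl [ 0.399 -0.226  0.075] [  6.5 -23.7 -46.8]
pr [ 0.445 -0.214  0.074] [  5.6  23.8 -45.4]
cap [ 0.425 -0.238  0.087]
body [ 0.409 -0.243  0.046]
finger [ 0.406 -0.239  0.086]
```

```bash
python3 - <<'E'
from h import *
o=bot.get_obs(); p=vision.camera("wrist"); T=np.array(p["tool_from_camera"]);K=p["K"]; D=p["z_map"]
v,u=np.mgrid[:420,:560]; P=np.stack([(u-K[0,2])/K[0,0]*D,(v-K[1,2])/K[1,1]*D,D],-1)@T[:3,:3].T+T[:3,3]; P*=1000
for v0 in range(200,330,8): print(v0,[tuple(P[v0,u0].round().astype(int)) for u0 in (225,235,242,248,255)])
E
```

```text
200 [(np.int64(20), np.int64(-39), np.int64(28)), (np.int64(21), np.int64(-32), np.int64(27)), (np.int64(21), np.int64(-28), np.int64(28)), (np.int64(21), np.int64(-24), np.int64(27)), (np.int64(21), np.int64(-19), np.int64(27))]
208 [(np.int64(15), np.int64(-39), np.int64(28)), (np.int64(15), np.int64(-32), np.int64(28)), (np.int64(15), np.int64(-28), np.int64(28)), (np.int64(15), np.int64(-24), np.int64(28)), (np.int64(15), np.int64(-19), np.int64(27))]
216 [(np.int64(10), np.int64(-39), np.int64(28)), (np.int64(10), np.int64(-33), np.int64(27)), (np.int64(10), np.int64(-28), np.int64(28)), (np.int64(10), np.int64(-24), np.int64(28)), (np.int64(9), np.int64(-20), np.int64(28))]
224 [(np.int64(4), np.int64(-40), np.int64(29)), (np.int64(4), np.int64(-33), np.int64(28)), (np.int64(5), np.int64(-28), np.int64(26)), (np.int64(5), np.int64(-24), np.int64(27)), (np.int64(11), np.int64(-18), np.int64(9))]
232 [(np.int64(-2), np.int64(-40), np.int64(29)), (np.int64(-1), np.int64(-33), np.int64(27)), (np.int64(78), np.int64(0), np.int64(-180)), (np.int64(2), np.int64(-23), np.int64(19)), (n
[... 2138 characters left out ...]

312 [(np.int64(11), np.int64(-21), np.int64(-82)), (np.int64(7), np.int64(-18), np.int64(-76)), (np.int64(7), np.int64(-16), np.int64(-75)), (np.int64(-5), np.int64(-16), np.int64(-58)), (np.int64(-6), np.int64(-13), np.int64(-57))]
320 [(np.int64(11), np.int64(-20), np.int64(-86)), (np.int64(6), np.int64(-18), np.int64(-79)), (np.int64(4), np.int64(-16), np.int64(-76)), (np.int64(-9), np.int64(-16), np.int64(-58)), (np.int64(-9), np.int64(-13), np.int64(-58))]
328 [(np.int64(11), np.int64(-19), np.int64(-91)), (np.int64(5), np.int64(-17), np.int64(-82)), (np.int64(0), np.int64(-16), np.int64(-76)), (np.int64(-11), np.int64(-16), np.int64(-60)), (np.int64(-76), np.int64(-22), np.int64(26))]
```

The picture shows the bottle upright, with the pads closing on the cap at (285,300) rather than on the body. The fingertips really end about 43 mm above the reported TCP. The hold on the cap is usable, so I lift a little and check it.

```bash
python3 -m creep '[[[0,0,-5],[0,0,0]],[[0,0,-15],[0,0,0]],[[0,0,-20],[0,0,0]],[[0,0,0],[0,0,0]]]'; python3 - <<'E'
from h import *
o=bot.get_obs(); print(o["grip_width"],o["grasp_force"],o["ft_force"]); s=vision.camera("scene");o=bot.get_obs(); p=vision.camera("wrist")
c=np.zeros((420,800,3),np.uint8); c[:420,:400]=p["image"][:,80:480]; c[:,400:]=cv2.resize(s["image"][200:368,180:340],(400,420)); cv2.imwrite("pics/w3.png",c)
for uv in ((285,300),(285,290),(280,310)): print(world(p,uv,None,o))
E
```

```text
clock: 6.1
eef_pos: [0.4247, -0.226, 0.0686]
tool_rot: [0.598, 0.801, 0.0, 0.002]
ft_force: [0.0, -0.6, -1.2]
grip_width: 0.0311
grasp_force: 44.3
0.031109261124769146 44.32887017726898 [ 0.01783888 -0.60904743 -1.21149018]
[ 0.42377333 -0.22575787  0.12409191]
[ 0.42243075 -0.22120502  0.12399228]
[ 0.4229695  -0.23056211  0.12487076]
```

View pics/w3.png

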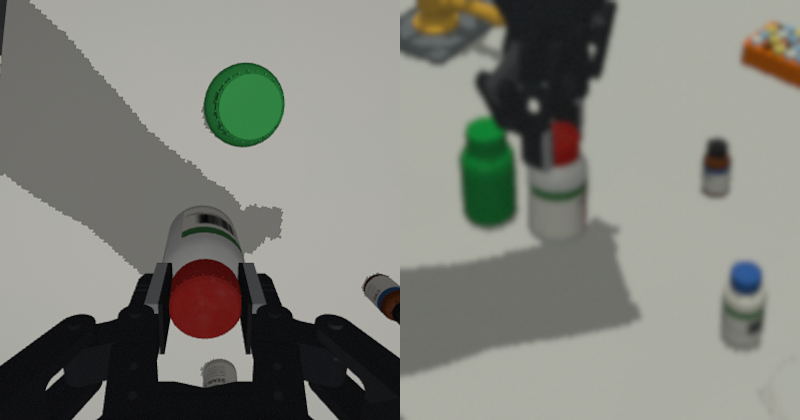

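Bottle is lifted about 40 mm, upright in the grip by the cap at (285,300). Carrying it towards the nozzle, stopping 45 mm short to look.

```bash
python3 -m creep '[[[0,20,0],[0,0,0]],[[0,40,0],[0,0,0]],[[0,45,0],[0,0,0]],[[15,45,0],[0,0,0]],[[25,35,0],[0,0,0]],[[25,15,0],[0,0,0]],[[15,9,0],[0,0,0]],[[6,0,0],[0,0,0]],[[0,0,0],[0,0,0]],[[0,0,0],[0,0,0]]]'; python3 - <<'E'
from h import *
o=bot.get_obs(); p=vision.camera("wrist"); print(o["grip_width"],o["ft_force"]); cv2.imwrite("pics/w4.png",p["image"])
for n in("nozzle_mouth","wheel_center","handle_grip","air_tap"):
    for r in vision.place_of(p,n)[:2]: 
        w=world(p,r["position"],Z[n],o); print(n,r["score"],r["position"],w,tool(w-[*o["eef_pos"][:2],w[2]],o))
s=vision.camera("scene")
for n in("nozzle_mouth","wheel_center","handle_grip"):
    for r in vision.place_of(s,n)[:1]: print("scene",n,r["score"],world(s,r["position"],Z[n],o))
E
```

```text
clock: 7.45
eef_pos: [0.5991, -0.0846, 0.0674]
tool_rot: [0.599, 0.801, -0.0, 0.0]
ft_force: [0.1, -0.5, 0.9]
grip_width: 0.0312
grasp_force: 44.4
0.031215880094920517 [ 0.12221827 -0.54692876  0.87427473]
nozzle_mouth 0.76 [293.5, 72.8] [0.57675111 0.00872437 0.045     ] [95.8  4.9 -0. ]
scene nozzle_mouth 0.72 [0.57811838 0.00789352 0.045     ]
scene wheel_center 0.96 [0.54801775 0.11400438 0.095     ]
scene handle_grip 0.61 [0.56389817 0.15097801 0.13      ]
```

View pics/w4.png

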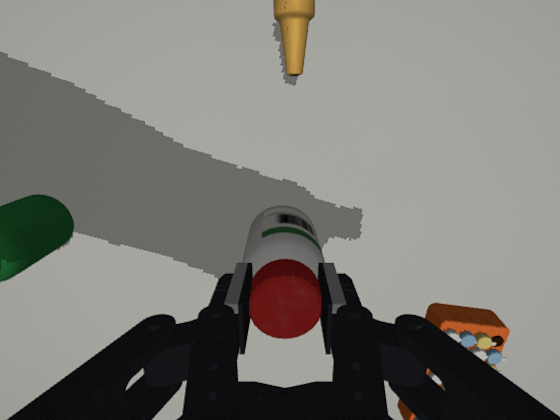

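The nozzle tip is at (294,73), aligned with tool x; the bottle hangs upright at (285,300), with 5 mm to correct sideways. Moving in 43 mm, lowering, and checking.

```bash
python3 -m creep '[[[15,4,0],[0,0,0]],[[18,1,0],[0,0,0]],[[10,0,0],[0,0,0]],[[0,0,0],[0,0,0]],[[0,0,12],[0,0,0]],[[0,0,12],[0,0,0]],[[0,0,8],[0,0,0]],[[0,0,4],[0,0,0]],[[0,0,2],[0,0,0]],[[0,0,1],[0,0,0]],[[0,0,0],[0,0,0]]]'; python3 - <<'E'
from h import *
o=bot.get_obs(); p=vision.camera("wrist"); print(o["ft_force"])
for r in vision.place_of(p,"nozzle_mouth")[:2]: 
        w=world(p,r["position"],.045,o); print(r["score"],r["position"],w,tool(w-[*o["eef_pos"][:2],w[2]],o))
w=world(p,(285,300),None,o);print(w)
E
```

```text
clock: 9.28
eef_pos: [0.5922, -0.0409, 0.0286]
tool_rot: [0.598, 0.801, 0.0, 0.0]
ft_force: [0.1, 0.0, -0.4]
grip_width: 0.0307
grasp_force: 44.4
[ 0.06423083  0.0344322  -0.3910747 ]
0.87 [283.6, 163.0] [0.57700194 0.00825497 0.045     ] [51.5 -0.6 -0. ]
[ 0.59212049 -0.04096656  0.08539798]
```

```bash
python3 -m creep '[[[0,0,0.5],[0,0,0]],[[0,0,0.5],[0,0,0]],[[0,0,0],[0,0,0]]]'; python3 -m creep '[[[0,0,0],[0,0,0]],[[0,0,0],[0,0,0]],[[0,0,0],[0,0,0]],[[0,0,0],[0,0,0]],[[0,0,0],[0,0,0]],[[0,0,-10],[0,0,0]],[[0,0,-30],[0,0,0]],[[0,0,-45],[0,0,0]],[[0,0,-45],[0,0,0]],[[0,0,-30],[0,0,0]],[[0,0,0],[0,0,0]]]' 60; python3 - <<'E'
from h import *
o=bot.get_obs(); p=vision.camera("wrist"); cv2.imwrite("pics/w5.png",p["image"])
for n in("nozzle_mouth","big_bottle_center","wheel_center","handle_grip"):
    for r in vision.place_of(p,n)[:2]: 
        w=world(p,r["position"],Z[n],o); print(n,r["score"],r["position"],w,tool(w-[*o["eef_pos"][:2],w[2]],o))
h,S,V=cv2.split(cv2.cvtColor(p["image"],cv2.COLOR_BGR2HSV)); m=(((h<8)|(h>172))&(S>130)&(V>50)).astype(np.uint8)
n,l,st,c=cv2.connectedComponentsWithStats(m)
for i in range(1,n):
    if st[i,4]>200: w=world(p,c[i],.085,o); print(st[i],w,world(p,c[i],None,o))
for c in("scene","top"):
    s=vision.camera(c)
    for n in("wheel_center","handle_grip"):
        for r in vision.place_of(s,n)[:2]: print(c,n,r["score"],world(s,r["position"],Z[n],o))
E
```

```text
clock: 9.75
eef_pos: [0.5923, -0.041, 0.0283]
tool_rot: [0.598, 0.801, 0.0, 0.0]
ft_force: [-1.5, -0.2, 5.3]
grip_width: 0.0309
grasp_force: 44.8
clock: 11.12
eef_pos: [0.5942, -0.0411, 0.1915]
tool_rot: [0.598, 0.801, 0.002, 0.003]
ft_force: [0.3, 0.3, -0.1]
grip_width: 0.0603
grasp_force: 0.0
nozzle_mouth 0.67 [278.1, 136.1] [0.57495431 0.00598038 0.045     ] [50.6 -5.1 -0.2]
big_bottle_center 0.81 [279.3, 190.0] [ 0.59090023 -0.04508614  0.0425    ] [-2.9 -4.3 -0. ]
big_bottle_center 0.67 [101.7, 236.9] [ 0.42547691 -0.14633199  0.0425    ] [ -53.  -191.7   -1.3]
[ 264  182   35   37 1037] [ 0.59223562 -0.04336771  0.085     ] [ 0.59224719 -0.04340863  0.08484778]
scene wheel_center 0.96 [0.54538038 0.12478647 0.095     ]
scene handle_grip 0.45 [0.57179225 0.16830864 0.13      ]
top wheel_center 0.91 [0.53603061 0.12559497 0.095     ]
top handle_grip 0.44 [0.56067403 0.159584   0.13      ]
```

View pics/w5.png

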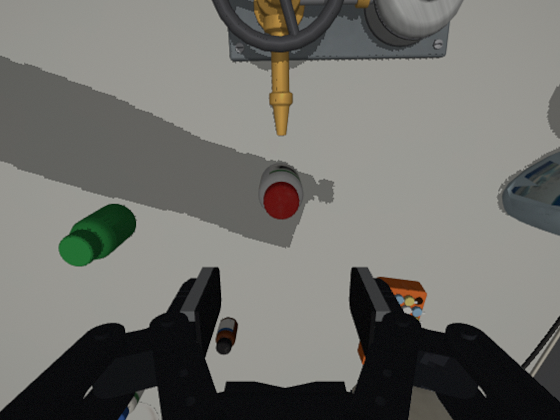

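The bottle stands alone at (281,185) in line with the nozzle (tip at (281,135)), gap about 31 mm. Now over to the wheel for a close look at the handle.

```bash
python3 -m creep '[[[30,-5,-10],[0,0,0]],[[45,-15,0],[0,0,0]],[[35,-10,0],[0,0,0]],[[10,0,0],[0,0,0]],[[0,0,0],[0,0,0]],[[0,0,0],[0,0,0]]]'; python3 - <<'E'
from h import *
o=bot.get_obs(); p=vision.camera("wrist"); cv2.imwrite("pics/w6.png",p["image"])
for n in("nozzle_mouth","wheel_center","handle_grip"):
    for r in vision.place_of(p,n)[:2]: 
        w=world(p,r["position"],Z[n],o); print(n,r["score"],r["position"],w,tool(w-[*o["eef_pos"][:2],w[2]],o))
T=np.array(p["tool_from_camera"]);K=p["K"];D=p["z_map"];v,u=np.mgrid[:420,:560]
P=np.stack([(u-K[0,2])/K[0,0]*D,(v-K[1,2])/K[1,1]*D,D],-1)@T[:3,:3].T+T[:3,3]
W=R.from_quat(o["tool_rot"]).apply(P.reshape(-1,3))+o["eef_pos"]
k=W[(D.ravel()>0)&(abs(W[:,2]-.148)<.003)&(np.hypot(W[:,0]-.542,W[:,1]-.118)<.065)]; print("handle top",len(k),k.mean(0),k.min(0),k.max(0))
k=W[(D.ravel()>0)&(abs(W[:,2]-.098)<.004)&(np.hypot(W[:,0]-.542,W[:,1]-.118)<.075)]; print("rim",len(k),k.min(0),k.max(0))
A=np.c_[2*k[:,:2],np.ones(len(k))]
rr=np.hypot(*(k[:,:2]-[.542,.118]).T); k=k[rr>.035];A=np.c_[2*k[:,:2],np.ones(len(k))];s=np.linalg.lstsq(A,(k[:,:2]**2).sum(1),rcond=None)[0]; print("fit",s[:2],np.sqrt(s[2]+s[0]**2+s[1]**2))
E
```

```text
clock: 12.42
eef_pos: [0.5298, 0.0649, 0.1972]
tool_rot: [0.599, 0.801, -0.0, 0.0]
ft_force: [-0.6, -0.2, -0.7]
grip_width: 0.0599
grasp_force: 0.0
nozzle_mouth 0.64 [311.2, 247.8] [0.57636742 0.00819445 0.045     ] [-67.5  28.6   0. ]
wheel_center 0.63 [315.7, 144.5] [0.54111227 0.11793271 0.095     ] [47.7 25.9 -0. ]
handle_grip 0.59 [366.9, 101.7] [0.56228223 0.15887158 0.13      ] [81.  57.7 -0. ]
handle top 676 [0.56152017 0.15771614 0.14808213] [0.55269586 0.14800692 0.14501029] [0.57126976 0.16726236 0.15052775]
rim 5135 [0.49248451 0.06758904 0.09407154] [0.59248877 0.16750432 0.10199814]
fit [0.54210278 0.11769593] 0.04419232173788564
```

View pics/w6.png

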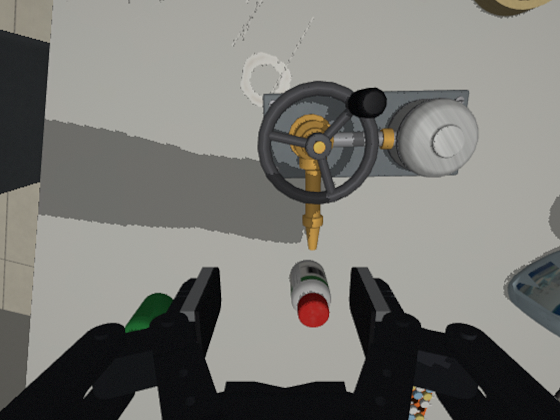

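The handle's top is at (369,102), wheel hub at (320,147). Centre (0.5425,0.1176), handle (0.5618,0.1577), so it starts about 0.63 turn open. Moving over the handle, down, and gripping it.

```bash
python3 -m creep '[[[25,17,0],[0,0,0]],[[35,25,0],[0,0,0]],[[20,15,0],[0,0,0]],[[0,0,20],[0,0,0]],[[0,0,40],[0,0,0]],[[0,0,40],[0,0,0]],[[0,0,20],[0,0,0]],[[0,0,10],[0,0,0]],[[0,0,0],[0,0,0]]]'; python3 -m creep '[[[0,0,0],[0,0,0]],[[0,0,0],[0,0,0]],[[0,0,0],[0,0,0]],[[0,0,0],[0,0,0]],[[0,0,0],[0,0,0]],[[0,0,0],[0,0,0]],[[0,0,0],[0,0,0]]]' 10; python3 - <<'E'
from h import *
o=bot.get_obs(); p=vision.camera("wrist"); print(o["ft_force"],o["eef_pos"])
T=np.array(p["tool_from_camera"]);K=p["K"];D=p["z_map"];v,u=np.mgrid[:420,:560]
P=np.stack([(u-K[0,2])/K[0,0]*D,(v-K[1,2])/K[1,1]*D,D],-1)@T[:3,:3].T+T[:3,3]
P=P.reshape(-1,3)[D.ravel()>0]*1000
f=P[(abs(P[:,0])<14)&(abs(P[:,1])<35)&(P[:,2]>-100)&(P[:,2]<-20)]
for a in range(-80,-20,4):
    k=f[abs(f[:,2]-a)<2]; print(a,len(k),k.min(0).round() if len(k) else "",k.max(0).round() if len(k) else "")
cv2.imwrite("pics/w7.png",p["image"])
E
```

```text
clock: 13.75
eef_pos: [0.561, 0.1582, 0.0669]
tool_rot: [0.599, 0.801, -0.0, -0.0]
ft_force: [-0.7, -0.3, -0.4]
grip_width: 0.0601
grasp_force: 0.0
clock: 14.62
eef_pos: [0.5621, 0.1589, 0.0686]
tool_rot: [0.598, 0.801, 0.001, 0.001]
ft_force: [-0.9, 1.0, 5.6]
grip_width: 0.0185
grasp_force: 58.6
[-0.85195156  0.99697237  5.64537982] [0.56209552 0.15892432 0.06862274]
-80 2172 [ -9. -34. -82.] [ 13.  31. -78.]
-76 1240 [-12. -26. -78.] [ 12.  26. -74.]
-72 570 [-12. -22. -74.] [ 11.  16. -70.]
-68 609 [-13. -23. -70.] [ 11.  23. -66.]
-64 604 [  2. -23. -66.] [ 11.  23. -62.]
-60 541 [  2. -23. -62.] [ 11.  22. -58.]
-56 499 [  3. -23. -58.] [ 11.  23. -54.]
-52 488 [  2. -23. -54.] [ 11.  22. -50.]
-48 414 [  3. -23. -50.] [ 11.  23. -46.]
-44 343 [  2. -22. -46.] [ 11.  21. -42.]
-40 121 [  2. -16. -42.] [ 10.  16. -38.]
-36 47 [  2. -27. -38.] [ 11.   9. -34.]
-32 1025 [  0. -35. -34.] [ 14.   8. -30.]
-28 232 [  0. -34. -30.] [ 14.   8. -26.]
-24 80 [  2. -17. -26.] [ 14.   8. -22.]
```

View pics/w7.png

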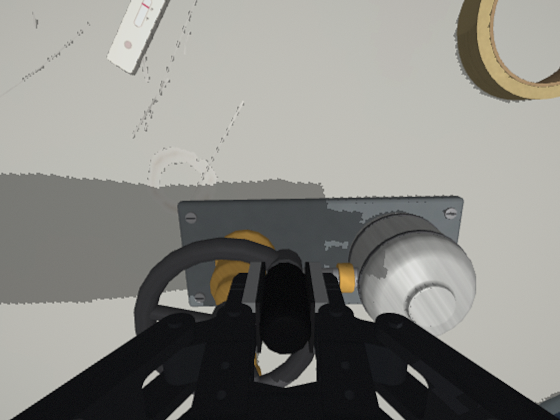

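The pads hold the handle at (285,305), tips about 8 mm above the rim, with no contact elsewhere. I'll compute the chord shifts for the circle.

```bash
python3 - <<'E'
import numpy as np
def t(a,s,n):
    for i in range(n):
        p=np.radians([a,a+s]); print(a,'->',a+s,"[%.1f,%.1f]"%(45*(np.sin(p[1])-np.sin(p[0])),45*(np.cos(p[1])-np.cos(p[0])))); a+=s
t(48,-20,11); print(); t(180,24,15)
E
```

```text
48 -> 28 [-12.3,9.6]
28 -> 8 [-14.9,4.8]
8 -> -12 [-15.6,-0.5]
-12 -> -32 [-14.5,-5.9]
-32 -> -52 [-11.6,-10.5]
-52 -> -72 [-7.3,-13.8]
-72 -> -92 [-2.2,-15.5]
-92 -> -112 [3.2,-15.3]
-112 -> -132 [8.3,-13.3]
-132 -> -152 [12.3,-9.6]
-152 -> -172 [14.9,-4.8]

180 -> 204 [-18.3,3.9]
204 -> 228 [-15.1,11.0]
228 -> 252 [-9.4,16.2]
252 -> 276 [-2.0,18.6]
276 -> 300 [5.8,17.8]
300 -> 324 [12.5,13.9]
324 -> 348 [17.1,7.6]
348 -> 372 [18.7,0.0]
372 -> 396 [17.1,-7.6]
396 -> 420 [12.5,-13.9]
420 -> 444 [5.8,-17.8]
444 -> 468 [-2.0,-18.6]
468 -> 492 [-9.4,-16.2]
492 -> 516 [-15.1,-11.0]
516 -> 540 [-18.3,-3.9]
```

```bash
cat > st.py <<'E'
from h import *
o=bot.get_obs(); d=tool(np.array(o["eef_pos"])-[.5425,.1176,.0686],o)
print("x,y,z from centre mm",d,"r",np.hypot(*d[:2]).round(1),"phi",np.degrees(np.arctan2(d[0],d[1])).round(1),"F tool",np.round(tool(o["ft_force"],o)/1000,1),o["grip_width"].round(4))
E
python3 -m creep '[[[-12.3,9.6,0],[0,0,0]],[[-14.9,4.8,0],[0,0,0]],[[-15.6,-0.5,0],[0,0,0]],[[-14.5,-5.9,0],[0,0,0]],[[0,0,0],[0,0,0]]]'; python3 st.py
```

```text
clock: 15.3
eef_pos: [0.5855, 0.1047, 0.0686]
tool_rot: [0.599, 0.801, 0.0, 0.001]
ft_force: [-1.8, -1.3, 6.3]
grip_width: 0.0188
grasp_force: 59.0Traceback (most recent call last):
  File "st.py", line 3, in <module>
    print("x,y,z from centre mm",d,"r",np.hypot(*d[:2]).round(1),"phi",np.degrees(np.arctan2(d[0],d[1])).round(1),"F tool",np.round(tool(o["ft_force"],o)/1000,1),o["grip_width"].round(4))
                                                                                                                                                                  ^^^^^^^^^^^^^^^^^^^^^
AttributeError: 'float' object has no attribute 'round'
```

```bash
sed -i 's/o\["grip_width"\].round(4)/o["grip_width"]/' st.py
python3 -m creep '[[[-11.6,-10.5,0],[0,0,0]],[[-7.3,-13.8,0],[0,0,0]],[[-2.2,-15.5,0],[0,0,0]],[[3.2,-15.3,0],[0,0,0]],[[8.3,-13.3,0],[0,0,0]],[[0,0,0],[0,0,0]]]'; python3 st.py;  python3 -m creep '[[[12.3,-9.6,0],[0,0,0]],[[6,-2.3,0],[0,0,0]],[[0,0,0],[0,0,0]],[[0,0,0],[0,0,0]]]'; python3 st.py
```

```text
clock: 16.05
eef_pos: [0.522, 0.0783, 0.0685]
tool_rot: [0.598, 0.802, 0.002, -0.0]
ft_force: [-1.8, 2.9, 7.5]
grip_width: 0.0185
grasp_force: 59.3
x,y,z from centre mm [-31.8 -30.8  -0.1] r 44.3 phi -134.1 F tool [ 3.3 -0.9 -7.5] 0.018487115597502723
clock: 16.55
eef_pos: [0.5064, 0.0916, 0.0686]
tool_rot: [0.598, 0.801, 0.001, 0.001]
ft_force: [0.3, 1.0, 8.8]
grip_width: 0.0186
grasp_force: 59.7
x,y,z from centre mm [-14.7 -42.   -0.1] r 44.5 phi -160.7 F tool [ 0.8  0.6 -8.8] 0.018618984736796643
```

```bash
python3 -m creep '[[[4,-1.4,0],[0,0,0]],[[4,-0.9,0],[0,0,0]],[[3,-0.4,0],[0,0,0]],[[0,0,0],[0,0,0]]]'; python3 st.py;  python3 -m creep '[[[2,0,0],[0,0,0]],[[2,0,0],[0,0,0]],[[0,0,0],[0,0,0]]]'; python3 st.py; python3 -m creep '[[[2,0,0],[0,0,0]],[[2,0,0],[0,0,0]],[[0,0,0],[0,0,0]]]'; python3 st.py
```

```text
clock: 17.05
eef_pos: [0.5012, 0.1007, 0.0685]
tool_rot: [0.598, 0.801, 0.001, 0.002]
ft_force: [1.8, -0.9, 7.1]
grip_width: 0.0186
grasp_force: 59.5
x,y,z from centre mm [ -4.5 -44.4  -0.1] r 44.6 phi -174.2 F tool [-1.4  1.5 -7.1] 0.01864525856907379
clock: 17.42
eef_pos: [0.4999, 0.1042, 0.0685]
tool_rot: [0.598, 0.801, 0.0, 0.002]
ft_force: [0.7, -1.8, 7.6]
grip_width: 0.0185
grasp_force: 59.6
x,y,z from centre mm [ -0.8 -44.7  -0. ] r 44.7 phi -179.0 F tool [-1.9  0.2 -7.6] 0.01853271813875015
clock: 17.8
eef_pos: [0.4997, 0.1047, 0.0686]
tool_rot: [0.599, 0.8, -0.002, 0.004]
ft_force: [3.4, -10.2, 7.2]
grip_width: 0.0187
grasp_force: 59.5
x,y,z from centre mm [ -0.4 -44.7  -0.1] r 44.7 phi -179.5 F tool [-10.8   0.4  -7.1] 0.018665549769374526
```

Stop reached (force rose to 11 N at φ ≈ −179.4°). Relieve, then open counter-clockwise in 24° rows.

```bash
python3 -m creep '[[[-3.6,0,0],[0,0,0]],[[0,0,0],[0,0,0]]]'; python3 st.py; python3 -m creep '[[[-18.3,3.9,0],[0,0,0]],[[-15.1,11,0],[0,0,0]],[[-9.4,16.2,0],[0,0,0]],[[-2,18.6,0],[0,0,0]],[[5.8,17.8,0],[0,0,0]],[[12.5,13.9,0],[0,0,0]],[[17.1,7.6,0],[0,0,0]],[[0,0,0],[0,0,0]]]'; python3 st.py
```

```text
clock: 18.05
eef_pos: [0.4998, 0.1046, 0.0685]
tool_rot: [0.599, 0.801, 0.001, 0.001]
ft_force: [0.9, -0.5, 7.9]
grip_width: 0.0184
grasp_force: 59.6
x,y,z from centre mm [ -0.4 -44.7  -0. ] r 44.7 phi -179.5 F tool [-0.8  0.7 -7.9] 0.018395716698162774
clock: 19.05
eef_pos: [0.5874, 0.1229, 0.0686]
tool_rot: [0.598, 0.802, 0.001, 0.0]
ft_force: [1.3, 2.9, 6.8]
grip_width: 0.0183
grasp_force: 59.6
x,y,z from centre mm [-7.8 44.6  0.1] r 45.3 phi -9.9 F tool [ 2.4  2.1 -6.8] 0.01831765797157291
```

```bash
python3 -m creep '[[[18.7,0,0],[0,0,0]],[[17.1,-7.6,0],[0,0,0]],[[12.5,-13.9,0],[0,0,0]],[[5.8,-17.8,0],[0,0,0]],[[-2,-18.6,0],[0,0,0]],[[-9.4,-16.2,0],[0,0,0]],[[-15.1,-11,0],[0,0,0]],[[-18.3,-3.9,0],[0,0,0]],[[0,0,0],[0,0,0]]]'; python3 st.py; python3 -m creep '[[[-18.3,3.9,0],[0,0,0]],[[-15.1,11,0],[0,0,0]],[[-9.4,16.2,0],[0,0,0]],[[-2,18.6,0],[0,0,0]],[[5.8,17.8,0],[0,0,0]],[[12.5,13.9,0],[0,0,0]],[[17.1,7.6,0],[0,0,0]],[[0,0,0],[0,0,0]]]'; python3 st.py
```

```text
clock: 20.18
eef_pos: [0.5001, 0.1037, 0.0685]
tool_rot: [0.599, 0.801, 0.0, 0.002]
ft_force: [1.2, -1.2, 7.8]
grip_width: 0.0187
grasp_force: 59.9
x,y,z from centre mm [ -1.4 -44.6  -0. ] r 44.6 phi -178.2 F tool [-1.5  0.8 -7.8] 0.01873771868552314
clock: 21.18
eef_pos: [0.5874, 0.1229, 0.0686]
tool_rot: [0.598, 0.802, 0.001, 0.0]
ft_force: [0.7, 2.6, 7.3]
grip_width: 0.0184
grasp_force: 59.9
x,y,z from centre mm [-7.8 44.6  0.1] r 45.3 phi -9.9 F tool [ 2.3  1.5 -7.3] 0.018359163517417357
```

```bash
python3 -m creep '[[[18.7,0,0],[0,0,0]],[[17.1,-7.6,0],[0,0,0]],[[12.5,-13.9,0],[0,0,0]],[[5.8,-17.8,0],[0,0,0]],[[-2,-18.6,0],[0,0,0]],[[-9.4,-16.2,0],[0,0,0]],[[-15.1,-11,0],[0,0,0]],[[-10,-3,0],[0,0,0]],[[-5,-0.9,0],[0,0,0]],[[0,0,0],[0,0,0]],[[0,0,0],[0,0,0]]]'; python3 st.py
```

```text
clock: 22.55
eef_pos: [0.4988, 0.1079, 0.0685]
tool_rot: [0.599, 0.801, 0.001, 0.001]
ft_force: [0.2, -0.0, 9.3]
grip_width: 0.0183
grasp_force: 60.0
x,y,z from centre mm [  3.1 -44.6  -0. ] r 44.7 phi 176.0 F tool [-0.1  0.2 -9.3] 0.018336989637947197
```

```bash
python3 -m creep '[[[-2,0,0],[0,0,0]],[[-1.5,0,0],[0,0,0]],[[0,0,0],[0,0,0]],[[0,0,0],[0,0,0]]]'; python3 st.py; python3 - <<'E'
from h import *
o=bot.get_obs(); p=vision.camera("wrist"); D=p["z_map"]
T=np.array(p["tool_from_camera"]);K=p["K"];v,u=np.mgrid[:420,:560]
P=np.stack([(u-K[0,2])/K[0,0]*D,(v-K[1,2])/K[1,1]*D,D],-1)@T[:3,:3].T+T[:3,3]
W=R.from_quat(o["tool_rot"]).apply(P.reshape(-1,3))+o["eef_pos"];P=P.reshape(-1,3)*1000
k=P[(D.ravel()>0)&(abs(W[:,2]-.148)<.002)&(np.abs(P[:,:2]).max(1)<11)]; print("handle top in tool",len(k),k.min(0),k.max(0))
cv2.imwrite("pics/w8.png",p["image"])
s=vision.camera("top")
for c in(p,s):
  for r in vision.place_of(c,"big_bottle_center")[:3]: print(r["score"],world(c,r["position"],.0425,o))
E
```

```text
clock: 23.05
eef_pos: [0.4995, 0.1054, 0.0685]
tool_rot: [0.598, 0.801, 0.001, 0.0]
ft_force: [0.5, 1.0, 9.4]
grip_width: 0.0184
grasp_force: 60.1
x,y,z from centre mm [  0.5 -44.7  -0. ] r 44.7 phi 179.4 F tool [ 0.9  0.7 -9.4] 0.018424582502532538
handle top in tool 1716 [ -8.8558278   -9.24755056 -81.42868474] [  9.00938898  10.99919712 -77.48085429]
0.75 [ 0.59073794 -0.04067747  0.0425    ]
0.68 [ 0.42009528 -0.13882865  0.0425    ]
```

View pics/w8.png

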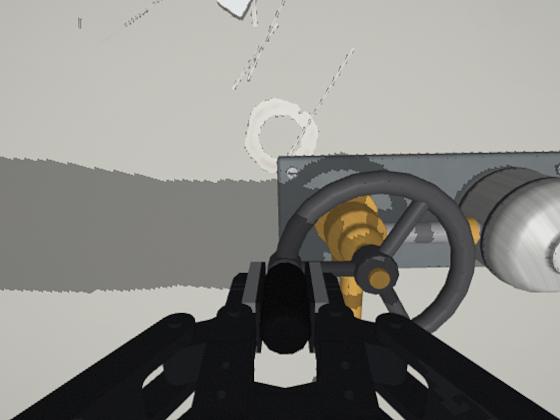

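The handle at (285,300) is centred in the pads and the spoke points along tap −x. The turn count is right, so one last 1 mm nudge and hand in.

```bash
python3 -m creep '[[[-0.9,0,0],[0,0,0]],[[0,0,0],[0,0,0]],[[0,0,0],[0,0,0]]]'; python3 st.py; python3 -c "
from workcell import workorder
print(workorder.job_done())"
```

```text
clock: 23.62
eef_pos: [0.4998, 0.1046, 0.0685]
tool_rot: [0.598, 0.801, 0.001, 0.0]
ft_force: [0.7, 3.3, 9.3]
grip_width: 0.0184
grasp_force: 60.0
x,y,z from centre mm [ -0.3 -44.7  -0. ] r 44.7 phi -179.6 F tool [ 3.   1.6 -9.3] 0.01844596376898318
the job is handed in; nothing more can be done
None
```

The job is handed in at 23.6 s: the red-capped bottle stands in line with the nozzle, about 3 cm from its mouth; the valve was closed to its stop and opened two full turns (within about 1°); the gripper still holds the crank handle, and I moved nothing else (judge's verdict not shown).

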